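# Open the sample case past its spring catch

## Task

The vial standing on the plywood is to go into the wooden sample case later, so open the case: press the spring catch bar on its side down with a fingertip and, while holding it down, push the lid by its upright plate so that it slides past the catch. Push the lid on until it is fully open and the catch has sprung back up in the lid's second notch, then take the hand away. Leave the vials and the other loose things where they are; nothing has to be picked up.

Things in the scene. Friction and masses are not known exactly. Their poses are not given: they have to be found in the camera images.
- vial_case: wooden sample case, 170 mm long (its x) x 100 mm wide (its y), on a 2 mm grey bench mat; does not move when pushed. Origin: centre of its underside; z up; heights are from there. +x is the way the lid opens; the +y side, nearer the robot, carries the spring catch. The -y wall rises to 78 mm; apart from that, the push plate with its foot and the catch, nothing stands above the lid's top (72 mm).
- lid (a joint): flat aluminium lid 160 x 74 x 6 mm, sliding along the case's +x; m: 0 shut, 0.0815 end stop; drag 1 to 2 N. Two notches 18 mm long, 80 mm apart, in its +y edge take the catch's tooth when it is shut and when it is fully open. With the catch up the shut lid moves 3 mm at most; from 0.077 on the catch can spring up in the second notch.
- push_plate (a point): upright aluminium push plate on the lid, 4 mm thick, across the case; moves with the lid. The point lies on the face to be pushed (it looks to the case's -x), in the middle of the wing that reaches out over the catch bar: 33 mm wide (case y), 12.5 mm up and down from the point; its underside clears the raised bar by 3 mm. Axes as the case's.
- catch (a joint): how far the catch is pressed down, m: 0 up, 0.008 fully down. Springs lift it: 3 N at the start, about 8 N fully down. The lid is free when it is down by more than 0.004; once the lid has moved 5 mm with the catch down, the lid itself keeps the catch down until the second notch comes over it.
- press_bar (a point): the spring catch: ribbed steel bar 74 mm long (case x), 17.5 mm wide (case y) on two sprung plungers beside the lid. Point: centre of its top face, when up 84 mm above the case's underside and 12 mm above the lid; moves with it. With the lid shut the push plate crosses over the bar 15 mm to the +x side of the point; 52 mm of bar lie free on the plate's -x side. Axes as the case's.
- sample_0_mid (a point): a capped glass vial 23 mm in diameter, 55 mm high, upright in a well of the case under the lid; this point is its centre
- sample_1_mid (a point): another such vial in the case
- sample_2_mid (a point): another such vial in the case
- sample_3_mid (a point): another such vial in the case
- salve_tin_mid (a point): round aluminium tin, 59 mm in diameter, 28 mm high, loose on the 6.5 mm plywood sheet near the case; centre
- spare_vial_mid (a point): another such vial, standing loose on the plywood near the case; centre
- bung_mid (a point): rubber bung, 31 mm wide, 26 mm high, loose on the plywood; centre

How it is judged (in metres and radians):
On the way, in this order (a step that is already met when the one before it is completed fails the run):
1. the catch is pressed down clear of the lid while the lid is still shut (value of joint catch above 0.004 m and value of joint lid below 0.005 m), for 0.1 s.
2. with the catch down, the lid slides past it (value of joint catch above 0.0025 m and value of joint lid above 0.02 m), for 0.1 s.
At the end, for the whole second after the job is handed in: The lid is open by more than 76 mm (of 81.5) and at rest, the catch has sprung back up in the second notch (down by less than 1.5 mm); the four vials are within 15 mm of their start in their wells, and tin, loose vial and bung within 20 mm of where they stood (value of joint lid above 0.076 m and value of joint catch below 0.0015 m and velocity of joint lid between -0.01 and 0.01 m/s and distance of each of sample_0_mid, sample_1_mid, sample_2_mid, sample_3_mid from where it was at the start of the episode below 0.015 m and distance of each of salve_tin_mid, spare_vial_mid, bung_mid from where it was at the start of the episode below 0.02 m); the robot touches nothing.
It fails at once if a vial in the case is lifted or carried (distance of any of sample_0_mid, sample_1_mid, sample_2_mid, sample_3_mid from where it was at the start of the episode above 0.015 m).
It fails at once if the tin, the loose vial or the bung is lifted, carried or pushed away (distance of any of salve_tin_mid, spare_vial_mid, bung_mid from where it was at the start of the episode above 0.02 m).
It also fails if it takes over 35 s, if anything falls off the work surface, if the arm or the gripper's body presses on something with over 40 N, if the wrist force passes 120 N, or if a joint passes its speed limit or range.

## Robot

A 6-joint arm with a two-finger parallel gripper is mounted at the origin on a cart in front of the work surface, level with it; the furniture and walls round the work are solid. World frame = base frame: x ahead of the robot, y to its left, z up, the work surface at z = 0. Lengths are in mm, angles in degrees, forces in N, time in s.
With the tool pointing down it reaches from about 300 to 850 mm from the base axis. Payload 4.2 kg.
Tool frame: the origin (TCP) lies between the finger pads; the fingertips stand 22 mm ahead of it and the grasp point (between the pads) lies 3 mm ahead of it; z points along the fingers, y is the direction in which the jaws open and shut (so a half turn about z gives the same grasp; the last joint's range is limited). The gripper opens to 91 mm and grips with 3 to 60 N. Pads are 32 mm wide; open, the fingers measure 118 mm over their backs; the gripper's body (76 mm by 178 mm) begins 60 mm behind the grasp point.
Start: joints at [67.208, 18.312, 89.639, -0, 72.044, -1.146], TCP at [212.107, 534.464, 235.976] pointing down, gripper open.
Joint ranges: [-177.97, 177.97], [-48.28, 115.42], [12.27, 149.76], [-77.06, 257.06], [2.81, 150.46], [-146.56, 146.56]. Speed limits (degrees/s): [147.25, 147.25, 180, 180, 180, 180].

## Interface

Orientations are given as [roll, pitch, yaw] about the fixed x, y, z axes, in that order (R = Rz(yaw) Ry(pitch) Rx(roll)).
In Python, from workcell import * gives the robot as it stands.
- The arm moves only by the shell command python3 -m jog 'ROWS' [OPENING] [FORCE]. ROWS is text: rows parted by semicolons, each of 6 numbers parted by spaces: the shift along the tool's x, y, z in units of 0.5 m (1.0 is 0.5 m), then the turn, a rotation vector about the tool's x, y, z in units of pi/2 rad (1.0 is pi/2 rad). A call has 1 to 20 rows; each row is the pose to reach, as a shift and turn from the pose measured when the call began, along the tool's axes at that moment; what a row does not reach only later rows make up. A row lasts 1/12 s, in which the tool goes at most 41.7 mm and 7.16 degrees, less where a joint would pass 70% of its speed; a pose out of reach is approached as far as the arm can. A call with a number of a shift or a turn outside -1 to 1 is refused whole. A call with a gripper value outside its range is refused whole. OPENING is the opening, from -1 (shut) to 1 (fully open), set as the call begins (- or left out, the last holds). The fingers move at their own pace and stop on an object; FORCE is the grip in N (left out, the last holds). Time passes only in rows, so rows that repeat a pose let the fingers close. It gives the time, the measured TCP pose, the force and the opening at its end, in the units of the state.
- state(): the state, without advancing time (a new reading comes with each control period).
- grab_frame(name): name is "scene" or "top"; returns the picture (400x640x3 uint8, red, green, blue); there is no depth.
- calibration(name): a dict with "mtx" (3x3 intrinsics, pixels), "rvec" (rotation vector, rad) and "tvec" (3), from world to camera coordinates, as OpenCV has them. Camera axes: x right, y down, z forward; pixel columns grow to the right and rows downward; lengths in mm; the calibration is good to about 2 mm. A picture is of the moment at which its call begins. calibration takes no time and is no camera call.
- job_done(): hands the job in, once; it reports no verdict.
Trained networks look in the newest picture that a camera, given by its name, has taken for a name from the list of things; names that differ only in an ending like _2 or _b are one class to them, and where a whole thing is asked for, a point or a joint stands for the part that bears it (a point fixed in the world has none). Each returns a list of dicts, best first, with "confidence" (0 to 1); they miss things now and then, are a little off and sometimes report something else, mostly with a low value. They report only what shows in the picture. A call takes as long as a camera call.
- spot_in(query, camera): "rect" ([left, top, right, bottom] in pixels, round what is visible of it).
- tip_of(query, camera): "location" ([column, row] in pixels: a listed point, or the origin of a listed thing).
The state is a dict: "time_s": time; "qpos": joint angles; "qvel": joint speeds; "effort": joint torques, N m; "ee_pos": TCP position; "ee_rot": TCP orientation; "force": force on the tool from outside, world axes, zero at the start; "torque": the same for the moment, N m; "gripper_width": finger opening in mm.
Only numpy, scipy, OpenCV 4.12 (cv2) and the standard library are available. Lean on these libraries where they do the work, as an engineer would, in place of code of your own. Each camera call takes 0.05 s, during which the arm holds its last target. There are 200 camera calls.

## Working session

There is one attempt and no reset: what is moved stays moved. The work goes in short steps, Python scripts to look and compute and a shell command to move; the robot and the scene stay as the last step left them, time stands still between calls to the robot, and variables do not carry over. Pictures are saved under pics/ and viewed, about 8 in all and at most 12, crops included, and the job is handed in when it is done.

```bash
mkdir -p pics; python3 - <<'E'
from workcell import *
import cv2,numpy as np
for c in("scene","top"):
    f=grab_frame(c);cv2.imwrite(f"pics/{c}0.png",f[:,:,::-1])
    k=calibration(c);R=cv2.Rodrigues(np.array(k["rvec"],float))[0];print(c,"cam",(-R.T@np.array(k["tvec"],float).ravel()).round())
    for q in("vial_case","push_plate","press_bar","salve_tin_mid","spare_vial_mid","bung_mid"):
        print(q,[(np.round(d["location"],1).tolist(),round(d["confidence"],2)) for d in tip_of(q,c)][:2],[(np.round(d["rect"]).tolist(),round(d["confidence"],2)) for d in spot_in(q,c)][:1])
s=state();print(s)
E
```

```text
scene cam [ 987. -650.  474.]
vial_case [([307.8, 220.5], 0.87), ([376.3, 222.5], 0.41)] [([266.0, 165.0, 355.0, 234.0], 0.71)]
push_plate [([316.8, 166.9], 0.57)] [([271.0, 164.0, 348.0, 202.0], 0.68)]
press_bar [([306.9, 178.3], 0.58)] [([292.0, 177.0, 314.0, 186.0], 0.5)]
salve_tin_mid [] [([337.0, 230.0, 368.0, 259.0], 0.85)]
spare_vial_mid [([378.5, 222.6], 0.85)] [([371.0, 208.0, 383.0, 239.0], 0.79)]
bung_mid [([314.8, 286.2], 0.63)] [([306.0, 276.0, 326.0, 285.0], 0.49)]
top cam [ 534.   90. 1006.]
vial_case [([277.2, 236.7], 0.85)] [([232.0, 183.0, 325.0, 283.0], 0.86)]
push_plate [([244.1, 248.0], 0.59)] [([232.0, 193.0, 318.0, 278.0], 0.68)]
press_bar [([255.2, 250.6], 0.94), ([283.3, 155.7], 0.18)] [([236.0, 237.0, 271.0, 270.0], 0.95)]
salve_tin_mid [([320.5, 166.1], 0.85)] [([308.0, 152.0, 335.0, 179.0], 0.69)]
spare_vial_mid [([283.1, 153.0], 0.45)] [([278.0, 146.0, 289.0, 164.0], 0.5)]
bung_mid [([400.1, 161.6], 0.47)] [([394.0, 153.0, 410.0, 169.0], 0.78)]
{'time_s': 1.3, 'qpos': array([ 6.72077420e+01,  1.83115671e+01,  8.96408438e+01, -1.57718985e-03,
        7.20436107e+01, -1.14585970e+00]), 'qvel': array([-0.05291598,  0.03858785, -0.04670182,  0.03527279, -0.04011221,
        0.01498371]), 'effort': array([ 1.94935870e-03, -4.12344038e+01, -2.32237941e+01,  7.30266958e-02,
        3.75841849e-02,  3.46272408e-06]), 'ee_pos': array([212.11124943, 534.44821036, 235.96674938]), 'ee_rot': array([1.79996052e+02, 1.57965952e-03, 1.58354088e+02]), 'force': array([ 0.17556289, -0.0446061 , -0.27670872]), 'torque': array([-0.02948814, -0.00381037,  0.00369844]), 'gripper_width': 91.28511519031693}
```

```bash
python3 - <<'E'
import cv2
a=cv2.imread("pics/top0.png")[130:300,200:420];b=cv2.imread("pics/scene0.png")[130:300,240:420]
cv2.imwrite("pics/a.png",cv2.resize(a,None,fx=3.5,fy=3.5,interpolation=2));cv2.imwrite("pics/b.png",cv2.resize(b,None,fx=3.5,fy=3.5,interpolation=2))
E
```

```text
(no output)
```

View pics/a.png

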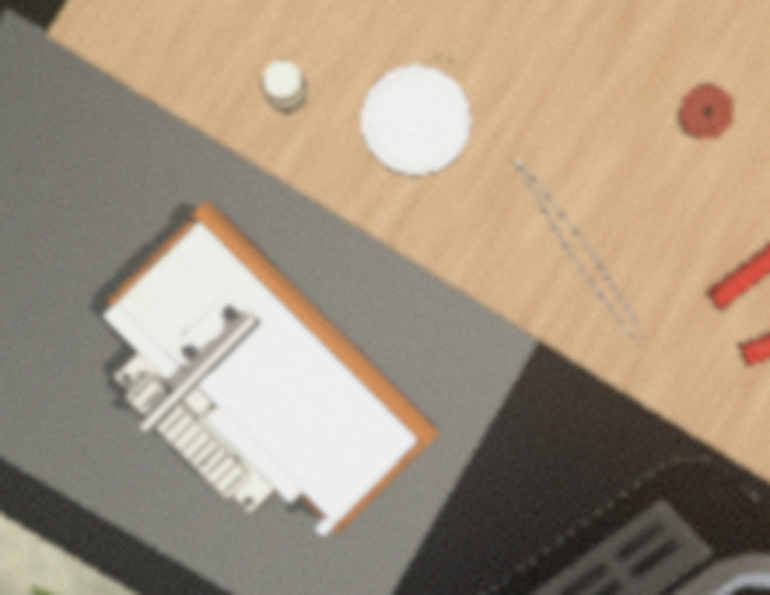

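View pics/b.png

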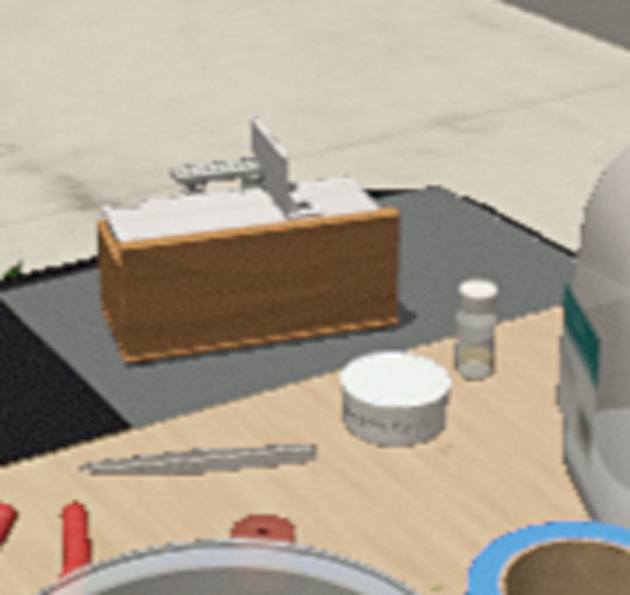

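View pics/top0.png

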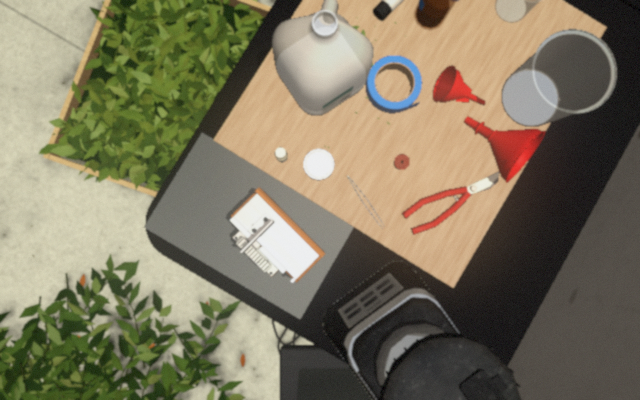

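The top view shows the case on the mat. The raised -y wall (orange) is on the upper right, the bar on the lower left, and the plate crosses the bar at about (245,245), with the long free bar end towards (270,272). So case +x points up-left in the picture. The tin (320,166) and vial (283,153) are on the far side.

```bash
cat > h.py <<'E'
from workcell import *
import cv2,numpy as np
def cam(c):
    k=calibration(c);return np.array(k["mtx"],float),np.array(k["rvec"],float),np.array(k["tvec"],float).ravel()
def onplane(c,p,z):
    M,r,t=cam(c);R=cv2.Rodrigues(r)[0];d=R.T@np.linalg.inv(M)@np.array([p[0],p[1],1.]);o=-R.T@t
    return o+d*(z-o[2])/d[2]
def proj(c,P): 
    M,r,t=cam(c);return cv2.projectPoints(np.array(P,float).reshape(-1,3),r,t,M,None)[0].reshape(-1,2)
E
python3 - <<'E'
from h import *
f=lambda u,v:(200+u/3.5,130+v/3.5)
g=lambda u,v:(240+u/3.5,130+v/3.5)
for n,p,z in [("wallA",f(203,203),80),("wallB",f(437,433),80),("barpt",(255.2,250.6),86),("bar -x end corners",f(251,512),86),("",f(274,489),86),("bar +x",f(112,375),86),("",f(133,352),86),("lid -x,+y",f(325,532),74),("lid +x+y",f(105,312),74),("lid+x-y",f(200,222),74),("lid -x-y",f(417,440),74),("plate tip top",f(149,428),114),("plate other end top",f(255,318),114),("pushpt",(244.1,248),101.5),("case",(277.2,236.7),2),("tin",(320.5,166.1),20),("vial",(283,153),34)]:
    print(n,onplane("top",p,z).round(1))
print("scene")
for n,p,z in [("barpt",(306.9,178.3),86),("push",(316.8,166.9),101.5),("case",(307.8,220.5),2),("wall A",g(398,208),80),("wallB",g(100,240),80)]:
    print(n,onplane("scene",p,z).round(1))
E
```

```text
wallA [611.1 182.1  80. ]
wallB [494.4  61.3  80. ]
barpt [499.5 184.8  86. ]
bar -x end corners [454.5 155.1  86. ]
 [466.1 143.6  86. ]
bar +x [522.9 226.1  86. ]
 [534.6 215.7  86. ]
lid -x,+y [443.5 118.   74. ]
lid +x+y [555. 232.  74.]
lid+x-y [601.8 184.1  74. ]
lid -x-y [490.5  71.4  74. ]
plate tip top [497.5 203.4 114. ]
plate other end top [551.7 152.4 114. ]
pushpt [504.5 202.5 101.5]
case [523.3 151.4   2. ]
tin [659.4  68.9  20. ]
vial [681.9 140.4  34. ]
scene
barpt [501.5 181.5  86. ]
push [506.6 217.  101.5]
case [520.7 149.8   2. ]
wall A [611.2 186.5  80. ]
wallB [480.5  64.2  80. ]
```

Two measurements agree: bar centre ≈ (499,184.5), case yaw ≈ 46°. Plan: closed fingers, jaw axis along case x, pressing the bar about 5 mm on the -x side of the plate, then pushing +x. First I'll hover.

```bash
python3 -m jog '-0.2 -0.115 0 0 0 0.07; -0.4 -0.23 0 0 0 0.14; -0.786 -0.452 0 0 0 0.248; -0.786 -0.452 0 0 0 0.248; -0.786 -0.452 0 0 0 0.248; -0.786 -0.452 0 0 0 0.248; -0.786 -0.452 0 0 0 0.248; -0.786 -0.452 0 0 0 0.248; -0.786 -0.452 0 0 0 0.248; -0.786 -0.452 0 0 0 0.248; -0.786 -0.452 0 0 0 0.248; -0.786 -0.452 0 0 0 0.248; -0.786 -0.452 0 0 0 0.248; -0.786 -0.452 0 0 0 0.248; -0.786 -0.452 0.1 0 0 0.248; -0.786 -0.452 0.14 0 0 0.248; -0.786 -0.452 0.158 0 0 0.248; -0.786 -0.452 0.158 0 0 0.248; -0.786 -0.452 0.158 0 0 0.248' -1 60
python3 - <<'E'
from h import *
for c,(x0,y0,x1,y1) in (("top",(200,150,360,300)),("scene",(240,80,400,240))):
    f=grab_frame(c)[:,:,::-1];cv2.imwrite(f"pics/{c}1.png",cv2.resize(f[y0:y1,x0:x1],None,fx=3.5,fy=3.5,interpolation=2))
    print(tip_of("push_plate",c)[:1],tip_of("press_bar",c)[:1])
s=state();print(s["force"],s["ee_rot"])
E
python3 -c "
import cv2,numpy as np
a=cv2.imread('pics/scene1.png');b=cv2.imread('pics/top1.png')
h=max(a.shape[0],b.shape[0]);p=lambda i:np.vstack([i,np.zeros((h-i.shape[0],i.shape[1],3),i.dtype)])
cv2.imwrite('pics/c1.png',cv2.resize(np.hstack([p(a),p(b)]),(800,400)))"
```

```text
time_s: 2.88
ee_pos: [494.1, 180.5, 157.7]
ee_rot: [180.0, 0.0, 136.1]
force: [1.1, -0.4, -0.3]
gripper_width: 0.5
[] []
[] [{'location': [304.8, 179.2], 'confidence': 0.49}]
[-0.5999517  -0.70294977  0.19423871] [1.79869695e+02 6.23442226e-02 1.36038316e+02]
```

View pics/c1.png

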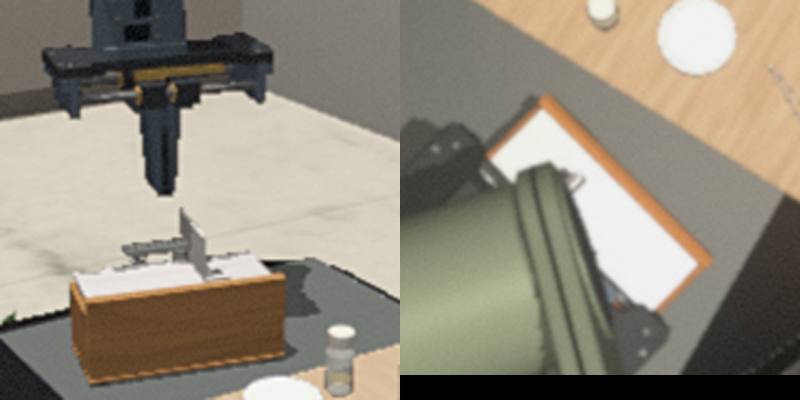

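The scene half shows the fingertip at (305,157), above the free bar (289..314, row 178), and the plate's near edge at column 313. The top view is blocked by the wrist. I'll check the tip against the projection.

```bash
python3 - <<'E'
from h import *
u=np.array([.695,.719,0]);v=np.array([-.719,.695,0]);t=np.array([494.1,180.5,135.7])
L=[t,t-13.5*u,t+13.5*u,t-16*v,t-[0,0,49.7]]
b=np.array([499,184.5,86]);L+=[b,b-37*u,b+15*u,b+15*u+14*v+[0,0,28],b+13*u-60*v+[0,0,28],b+13*u-19*v+[0,0,28],b+13*u+14*v+[0,0,3]]
print(proj("scene",L).round(1))
E
```

```text
[[303.3 156.2]
 [297.2 156.9]
 [309.4 155.6]
 [305.4 158.6]
 [303.7 177.8]
 [306.6 177.6]
 [290.1 179.6]
 [313.2 176.9]
 [311.2 162.7]
 [320.5 174.6]
 [314.7 167.9]
 [310.5 173.5]]
```

```bash
python3 -m jog '0 0 0.04 0 0 0; 0 0 0.07 0 0 0; 0 0 0.085 0 0 0; 0 0 0.095 0 0 0; 0 0 0.1 0 0 0; 0 0 0.105 0 0 0; 0 0 0.11 0 0 0; 0 0 0.112 0 0 0; 0 0 0.112 0 0 0; 0 0 0.112 0 0 0'
python3 - <<'E'
from h import *
f=grab_frame("scene")[:,:,::-1];cv2.imwrite("pics/s2.png",cv2.resize(f[130:230,250:370],None,fx=5,fy=5,interpolation=2))
s=state();print(s["force"],s["ee_pos"])
E
```

```text
time_s: 4.02
ee_pos: [494.7, 179.8, 102.9]
ee_rot: [179.9, 0.1, 136.0]
force: [-3.7, -0.8, 5.8]
gripper_width: 0.1
[-2.43912155 -0.84777817  6.04118971] [494.71715676 179.73822713 102.93976478]
```

View pics/s2.png

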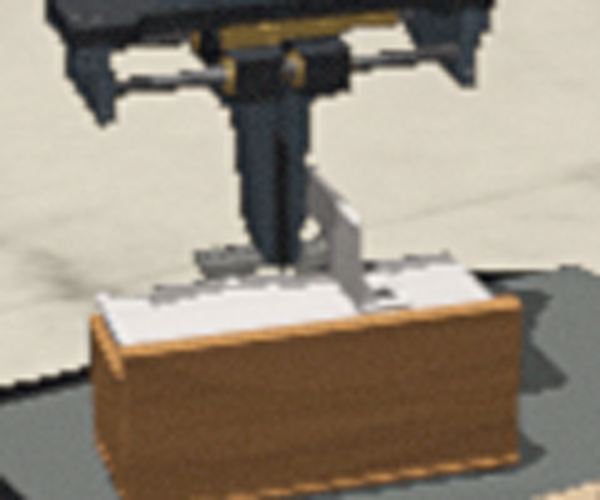

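The picture shows the fingertip at (280,265) on the bar, just left of the plate, with the bar down. 6 N means about 4.8 mm. I'll press deeper, hold, then push slowly.

```bash
python3 -m jog '0 0 0.004 0 0 0; 0 0 0.006 0 0 0; 0 0 0.006 0 0 0; 0 0 0.006 0 0 0; 0 0 0.006 0 0 0; 0 0.004 0.006 0 0 0; 0 0.008 0.006 0 0 0; 0 0.012 0.006 0 0 0; 0 0.016 0.006 0 0 0; 0 0.02 0.006 0 0 0; 0 0.024 0.006 0 0 0; 0 0.028 0.006 0 0 0; 0 0.032 0.006 0 0 0; 0 0.036 0.006 0 0 0; 0 0.04 0.006 0 0 0; 0 0.044 0.006 0 0 0; 0 0.048 0.006 0 0 0; 0 0.05 0.006 0 0 0'
python3 - <<'E'
from h import *
f=grab_frame("scene")[:,:,::-1];cv2.imwrite("pics/s3.png",cv2.resize(f[130:230,250:370],None,fx=5,fy=5,interpolation=2))
s=state();print(s["force"],s["ee_pos"])
E
```

```text
time_s: 5.57
ee_pos: [511.6, 196.8, 100.8]
ee_rot: [180.0, 0.1, 136.1]
force: [-4.0, -4.7, 7.0]
gripper_width: 0.7
[-3.1083715  -4.58058648  5.70628353] [511.69063673 196.96055623 100.79186269]
```

View pics/s3.png

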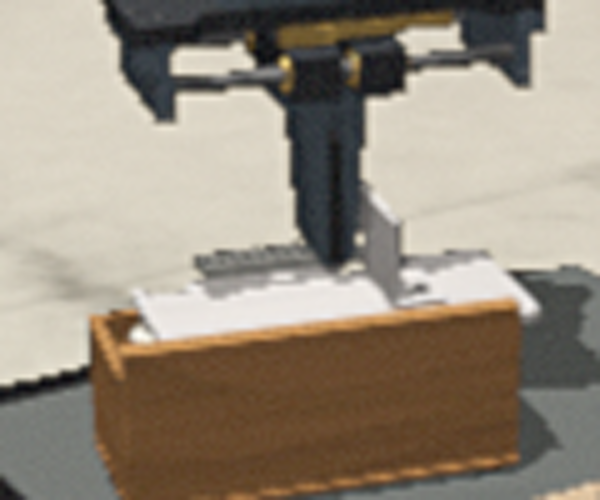

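The lid has slid about 18 mm, and the vial well shows at left (140,333). The lid now holds the catch down, so I'll raise the tip 4 mm and push on.

```bash
python3 -m jog '0 0.006 0 0 0 0; 0 0.012 0 0 0 0; 0 0.019 -0.004 0 0 0; 0 0.026 -0.008 0 0 0; 0 0.033 -0.008 0 0 0; 0 0.04 -0.008 0 0 0; 0 0.047 -0.008 0 0 0; 0 0.054 -0.008 0 0 0; 0 0.061 -0.008 0 0 0; 0 0.068 -0.008 0 0 0; 0 0.075 -0.008 0 0 0; 0 0.082 -0.008 0 0 0; 0 0.089 -0.008 0 0 0; 0 0.096 -0.008 0 0 0; 0 0.102 -0.008 0 0 0; 0 0.108 -0.008 0 0 0; 0 0.113 -0.008 0 0 0; 0 0.117 -0.008 0 0 0; 0 0.12 -0.008 0 0 0; 0 0.12 -0.008 0 0 0'
python3 - <<'E'
from h import *
f=grab_frame("scene")[:,:,::-1];cv2.imwrite("pics/s4.png",cv2.resize(f[130:230,250:370],None,fx=5,fy=5,interpolation=2))
s=state();print(s["force"],s["ee_pos"])
E
```

```text
time_s: 7.28
ee_pos: [553.6, 240.6, 104.7]
ee_rot: [179.9, 0.1, 136.1]
force: [-0.4, -1.3, 1.0]
gripper_width: 0.4
[-0.037832   -0.96666335 -0.24118311] [553.47396875 240.71886039 104.65321407]
```

View pics/s4.png

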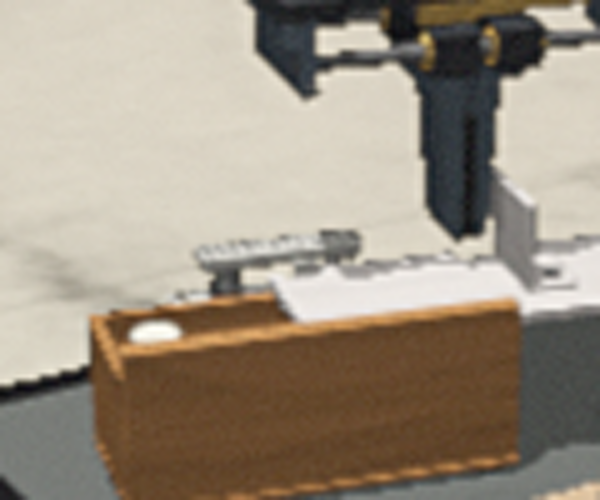

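The bar has sprung up (row 240, well above the lid). I'll push gently towards the end stop for margin, watching the force.

```bash
python3 -m jog '0 0.003 0 0 0 0; 0 0.005 0 0 0 0; 0 0.007 0 0 0 0; 0 0.008 0 0 0 0; 0 0.008 0 0 0 0'
```

```text
time_s: 7.75
ee_pos: [556.4, 244.1, 104.7]
ee_rot: [179.9, 0.1, 136.1]
force: [-0.4, -0.2, -0.6]
gripper_width: 0.2
```

```bash
python3 -m jog '0 0.002 0 0 0 0; 0 0.004 0 0 0 0; 0 0.006 0 0 0 0; 0 0.006 0 0 0 0'
```

```text
time_s: 8.08
ee_pos: [557.3, 245.1, 104.6]
ee_rot: [-179.9, 0.0, 136.1]
force: [-4.7, -4.8, 2.3]
gripper_width: 0.5
```

End stop reached (6.7 N, no further travel). Back off, lift and retreat.

```bash
python3 -m jog '0 -0.01 0 0 0 0; 0 -0.02 0 0 0 0; 0 -0.024 -0.04 0 0 0; 0 -0.024 -0.1 0 0 0; 0 -0.024 -0.18 0 0 0; 0 -0.024 -0.24 0 0 0; 0.08 -0.024 -0.26 0 0 0; 0.16 -0.024 -0.26 0 0 0; 0.24 -0.024 -0.26 0 0 0; 0.32 -0.024 -0.26 0 0 0; 0.4 -0.024 -0.26 0 0 0; 0.48 -0.024 -0.26 0 0 0; 0.56 -0.024 -0.26 0 0 0; 0.56 -0.024 -0.26 0 0 0; 0.56 -0.024 -0.26 0 0 0; 0.56 -0.024 -0.26 0 0 0'
python3 - <<'E'
from h import *
A=[]
for c,(x0,y0) in (("top",(200,130)),("scene",(250,120))):
    f=grab_frame(c)[:,:,::-1];A.append(cv2.resize(f[y0:y0+150,x0:x0+150],(400,400),interpolation=2))
    for q in("push_plate","press_bar","salve_tin_mid","spare_vial_mid","bung_mid"): print(c,q,[(np.round(d["location"],1).tolist(),round(d["confidence"],2)) for d in tip_of(q,c)][:1])
cv2.imwrite("pics/end.png",np.hstack(A));print(state()["force"])
E
```

```text
time_s: 9.42
ee_pos: [347.5, 430.8, 234.5]
ee_rot: [-179.9, 0.1, 136.1]
force: [-0.0, 1.1, 0.5]
gripper_width: 0.3
top push_plate []
top press_bar [([253.0, 253.8], 0.81)]
top salve_tin_mid [([319.1, 164.3], 0.97)]
top spare_vial_mid []
top bung_mid [([398.9, 162.8], 0.54)]
scene push_plate [([349.7, 164.7], 0.74)]
scene press_bar [([305.8, 179.0], 0.63)]
scene salve_tin_mid [([351.4, 243.7], 0.63)]
scene spare_vial_mid [([376.1, 220.7], 0.55)]
scene bung_mid [([316.7, 286.7], 0.52)]
[ 0.26905137 -0.20850517 -0.15895014]
```

View pics/end.png

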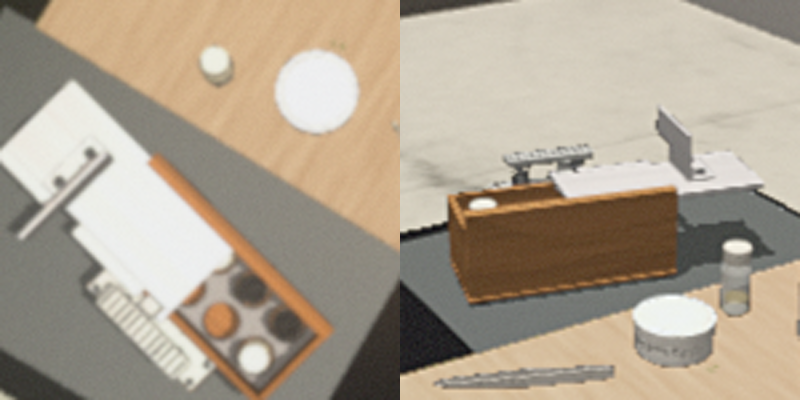

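The lid is open, with its plate at (40,200) in the top half. The catch bar is up and level, and the tin and loose vial are where they stood. The hand is clear.

```bash
python3 -c "
from workcell import *
job_done()"
```

```text
the job is handed in; nothing more can be done
```

The case is open and I have handed the job in, at about 10 s on the robot's clock. I pressed the catch bar down with the closed fingertips and pushed the lid by its plate past the catch, on to the end stop. Then I backed off, lifted and moved the hand away. `job_done()` gives no verdict, so success is judged from the checks below.

**Lid:** it stopped firmly at the end stop, with about 6.7 N of push and no further travel. I had no direct reading of the lid joint, but the stop means about 81.5 mm.

**Catch:** the last pictures show the bar standing up and level in the second notch. The network puts it within 4 px of its start position.

**Loose things:** the tin, loose vial and bung are within about 2–3 px of where they were.

**Vials in the case:** the part of the case now uncovered looks undisturbed. I did not compare those vials' positions before and after, because the lid hid them at the start.

**Missed detections:** in the last top picture the networks did not find the push plate or the loose vial, though I could see both in the image. In the scene camera they found both, the loose vial where it started.

**Contact:** the force on the tool after retreating was about 0 N.

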